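# Hold the chest lid at its balance point

### The job

The lid stay of the plywood screw chest has to be fitted, so the lid must be held at its balance point. With your lightest grip, take the lid by its wooden dowel handle (the panel is freshly varnished: do not touch it, and the dowel's glue joints are fresh: do not squeeze it hard), swing it up slowly without dropping it, flinging it or letting it go over, to the upright point where it would fall neither way, and finish while still holding the dowel there, at rest; leave everything else on the table where it is.

Things in the scene. Friction and masses are not known exactly. Their poses are not given: they have to be found in the camera images.
- chest: Plywood screw chest fixed to the table, 140 mm deep (its x), 200 mm wide (its y), walls 90 mm high; origin at the centre of its underside, on the table. Its +x side carries the hinge, its -x side (towards the robot, give or take 23 degrees of yaw) is the front, where the handle sticks out. It stands left or right of the middle.
- hinge (a point): Middle of the lid's hinge line, 96 mm above the table, above the chest's rear (+x) wall, 70 mm behind the chest's centre; fixed. The hinge line runs along the point's own y axis (same axes as the chest).
- lid (a joint): Lid angle in rad: 0 = shut and level (as it starts), grows as the front edge rises and swings back, pi/2 = upright, which is the balance point (the lid's whole mass lies in one plane with the hinge line), stop at 2.7. No stay, no spring, hardly any friction: let go elsewhere, it falls.
- lid_panel (a point): Freshly varnished plywood lid panel, 140 mm from hinge to front edge, 200 mm wide, 12 mm thick; this point is its middle, 70 mm from the hinge line; its own z is the normal of the panel. Not to be touched. The complete lid weighs 0.2 to 0.4 kg.
- lid_dowel (a point): Round dowel handle, 14 mm thick, parallel to the hinge line (its y); this point is its middle, in the lid's plane, 190 mm from the hinge line, 50 mm beyond the panel's edge, 96 mm above the table when shut. 138 mm of it is bare, between 12 mm side arms. A gripper kept pointing down can pinch it all the way; it turns between the pads. 20 N a pad holds it; both pads together under 70 N.
- caddy: Open wooden tray, 150 x 190 x 60 mm, fixed, on the other side of the middle; bystander. Origin at the centre of its underside.
- jar: Glass jar with a steel cap, 52 mm across, 85 mm high, in the tray; bystander.
- sample_tin: Steel tin, 60 mm across, 70 mm high, in the tray; bystander.
- small_tin: Black tin, 58 mm across, 70 mm high, between chest and tray; bystander.
- tape_roll: Roll of paper tape lying flat, 76 mm across, 24 mm high, in front of the small tin; bystander.
- brush: Paint brush lying on the table behind the small tin; bystander.
- paint_can: Steel paint can, 108 mm across, 125 mm high, behind; bystander.
- offcut: Pine offcut 50 x 160 x 36 mm, behind; bystander.

How it is judged:
On the way, in this order (a step that is already met when the one before it is completed fails the run):
1. the lid is lifted by its dowel, held in the fingers (value of joint lid between 0.4 and 1.2 rad and contact force between the fingers and dowel above 1 N), for 0.2 s.
2. the lid stands at its balance point, at rest in the fingers (value of joint lid between 1.501 and 1.641 rad and contact force between the fingers and dowel above 1 N and velocity of joint lid between -0.1 and 0.1 rad/s), for 0.3 s.
At the end, for the whole second after the job is handed in: The lid stands within 4 degrees (0.07 rad) of upright, at rest, its dowel still held between the fingers with less than 70 N in all, nothing of the robot touching the panel, and the loose things on the table within 20 mm of where they were; the program ends while holding (all of step 2 and contact force between the fingers and dowel below 70 N and distance between the grasp point and lid_dowel below 0.04 m and contact force between each of the arm, the fingers and panel below 0.5 N and distance of each of jar, sample_tin, small_tin, tape_roll, brush, paint_can, offcut from where it was at the start of the episode below 0.02 m); the arm keeps its last pose, push and grip.
It fails at once if the dowel is squeezed or pushed with more than 70 N (contact force between the fingers and dowel above 70 N).
It fails at once if the varnished panel is touched (contact force between any of the arm, the fingers and panel above 0.5 N).
It fails at once if the lid falls or is flung (faster than 1.5 rad/s) (velocity of joint lid above 1.5 rad/s or velocity of joint lid below -1.5 rad/s).
It fails at once if the lid is swung well past its balance point (more than 15 degrees) (value of joint lid above 1.83 rad).
It fails at once if a bystander is moved more than 20 mm (distance of any of jar, sample_tin, small_tin, tape_roll, brush, paint_can, offcut from where it was at the start of the episode above 0.02 m).
It also fails if it takes over 42 s, if anything falls off the work surface, if the arm or the gripper's body presses on something with over 40 N, if the wrist force passes 120 N, or if a joint passes its speed limit or range.

### The arm

A 6-joint arm with a two-finger parallel gripper is mounted at the origin on the work surface. World frame = base frame: x ahead of the robot, y to its left, z up, the work surface at z = 0. Lengths are in m, angles in rad, forces in N, time in s.
With the tool pointing down it reaches from about 0.2 to 0.875 m from the base axis. Payload 3.4 kg.
Tool frame: the origin (TCP) lies between the finger pads; the fingertips stand 25 mm ahead of it and the grasp point (between the pads) lies 6 mm ahead of it (r.nose_length is the z of the fingertips in the tool frame, in m); z points along the fingers, y is the line along which they close (so a half turn about z gives the same grasp; the last joint's range is limited). The gripper opens to 94 mm and grips with 3 to 60 N. Pads are 16 mm wide; open, the fingers measure 119 mm over their backs; the gripper's body (75 mm by 177 mm) begins 78 mm behind the grasp point.
Start: joints at [1.221, 0.276, 1.505, -0, 1.361, -0.121], TCP at [0.13, 0.56, 0.23] pointing down, gripper open.
Joint ranges: [-2.89, 2.89], [-0.75, 2.08], [0.22, 2.7], [-1.18, 4.32], [0.11, 2.71], [-2.7, 2.7]. Speed limits (rad/s): [2.57, 2.57, 3.14, 3.14, 3.14, 3.14].

### API

Orientations are given as a unit quaternion [w, x, y, z].
In Python, from plant import r, gripper_to, inverse_kinematics, vision, models, telemetry gives the robot as it stands. Calls block until the motion is done:
- r.move_to(position, orientation): joint-space move of the TCP to a pose.
- r.move_l(position, rot=None, vel=0.15, guard=None): straight line of the TCP; rot=None keeps the orientation; vel is the mean speed in m/s. With guard (N) it stops when the force on the tool has changed by that much, and returns True; else False.
- r.movej(angles): joint-space move.
- gripper_to(opening, f_grip=None): finger opening in m; f_grip is the grip in N (None keeps the last); returns when the fingers have stopped.
- r.hold(seconds).
- inverse_kinematics(position, orientation): joint angles nearest the present ones, or None.
- vision.snapshot(name): name is "side" or "top"; returns the picture (420x560x3 uint8, red, green, blue); there is no depth.
- vision.get_calibration(name): a dict with "fx", "fy", "cx", "cy" (pixels), "position" and "orientation" of the camera in the world. Camera axes: x right, y down, z forward; pixel columns grow to the right and rows downward; lengths in m; the calibration is good to about 2 mm. A picture is of the moment at which its call begins. get_calibration takes no time and is no camera call.
A pose or a line that the arm cannot do raises r.PlanningError and nothing moves.
- r.sign_off(): hands the job in; it is judged then, once.
Trained networks look in the newest picture that a camera, given by its name, has taken for a name from the list of things; names that differ only in an ending like _2 or _b are one class to them, and where a whole thing is asked for, a point or a joint stands for the part that bears it (a point fixed in the world has none). Each returns a list of dicts, best first, with "score" (0 to 1); they miss things now and then, are a little off and sometimes report something else, mostly with a low value. They report only what shows in the picture. A call takes as long as a camera call.
- models.boxes_of(thing, camera): "at" ([x, y, z] in m, in world coordinates, good to about 4 mm: the middle of the surface that is visible of it).
- models.regions_of(thing, camera): "pixels" (420x560 bool, what is visible of it).
- models.mark_of(thing, camera): "at" ([x, y, z] in m, in world coordinates, good to about 4 mm: a listed point, or the origin of a listed thing).
Readings, each from a call of its own:
- telemetry.current_t(): time.
- telemetry.current_joints(): joint angles.
- telemetry.current_dq(): joint speeds.
- telemetry.current_joint_efforts(): joint torques, N m.
- telemetry.current_ee_pos(): TCP position.
- telemetry.current_tool_rot(): TCP orientation.
- telemetry.current_wrist_force(): force on the tool from outside, world axes, zero at the start.
- telemetry.current_torque(): the same for the moment, N m.
- telemetry.current_opening(): finger opening in m.
- telemetry.current_finger_force(): force on a finger pad.
Only numpy, scipy, OpenCV 4.12 (cv2) and the standard library are available. Lean on these libraries where they do the work, as an engineer would, in place of code of your own. Each camera call takes 0.05 s, during which the arm holds its last target. There are 200 camera calls.

## Working session

There is one attempt and no reset: what is moved stays moved. The work goes in short steps, each a Python script; the robot and the scene stay as the last script left them, time stands still between calls to the robot, and variables do not carry over. Pictures are saved under pics/ and viewed, at most 10 in all, crops included, and the job is handed in when it is done.

```bash
mkdir -p pics; ls
cat > m.py <<'E'
from plant import r, gripper_to, inverse_kinematics, vision, models, telemetry
import numpy as np, cv2
E
python3 - <<'E'
from m import *
print(r.nose_length, telemetry.current_t())
for c in ("top","side"):
    im=vision.snapshot(c); cv2.imwrite(f"pics/{c}0.png",im[:,:,::-1])
    for n in ("chest","hinge","lid_panel","lid_dowel","small_tin","tape_roll","caddy"):
        print(c,n,[(np.round(d["at"],4).tolist(),round(d["score"],2)) for d in models.mark_of(n,c)[:2]])
print(telemetry.current_t(),telemetry.current_tool_rot())
E
```

```text
pics
0.025 0.0
top chest [([0.5722, -0.2106, -0.0003], 0.91)]
top hinge [([0.6389, -0.2321, 0.0922], 0.68)]
top lid_panel [([0.5749, -0.2141, 0.0996], 0.71)]
top lid_dowel [([0.4547, -0.1771, 0.0968], 0.64)]
top small_tin [([0.6045, -0.0032, -0.0017], 0.58)]
top tape_roll [([0.4188, 0.0038, -0.0067], 0.84)]
top caddy [([0.5339, 0.2155, 0.0022], 0.67)]
side chest [([0.5773, -0.2138, 0.0035], 0.74)]
side hinge [([0.6409, -0.2344, 0.0995], 0.94)]
side lid_panel [([0.5736, -0.2145, 0.0976], 0.7), ([0.6037, -0.0035, 0.0013], 0.48)]
side lid_dowel [([0.642, -0.2361, 0.1015], 0.32)]
side small_tin [([0.6032, -0.004, -0.0011], 0.83)]
side tape_roll [([0.42, -0.002, 0.0049], 0.9), ([0.7724, -0.0295, -0.0006], 0.17)]
side caddy [([0.542, 0.2099, -0.0019], 0.92)]
0.8 [1.30619374e-05 1.14142008e-01 9.93464442e-01 6.77637796e-05]
```

View pics/top0.png

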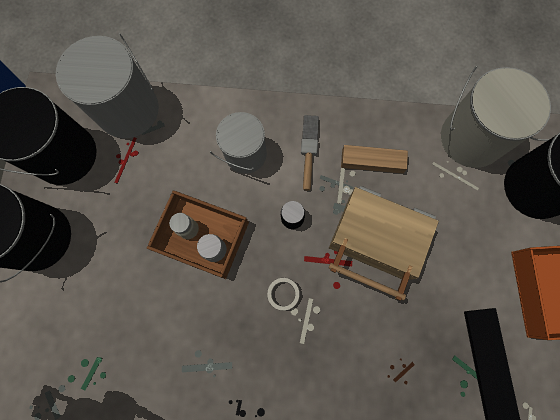

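View pics/side0.png

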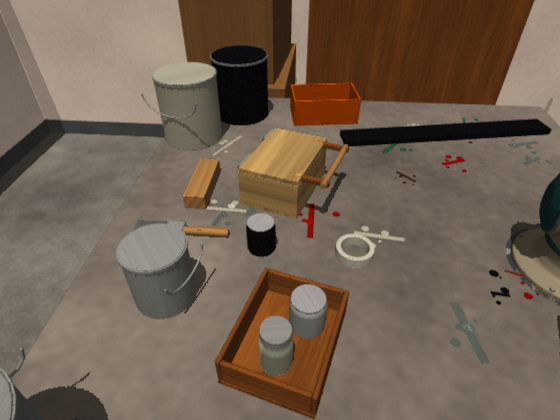

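The top view shows the lid at lower right: its dowel runs from about (333,266) to (405,297), and the hinge edge is near (360,190)–(437,215). The tape roll (283,294) and black tin (292,214) lie left of the chest, clear of it. The side view agrees. Next I'll refine the dowel line and yaw by averaging marks and using dowel pixels.

Run:
```python
from m import *
from scipy.spatial.transform import Rotation as R
P={n:[] for n in ("chest","hinge","lid_panel","lid_dowel")}
ok={"chest":(.575,-.213),"hinge":(.64,-.233),"lid_panel":(.574,-.214),"lid_dowel":(.455,-.177)}
for c in ("top","side"):
  for k in range(3):
    im=vision.snapshot(c)
    for n in P:
        for d in models.mark_of(n,c):
            if np.linalg.norm(np.array(d["at"][:2])-ok[n])<.02: P[n].append(d["at"])
off={"chest":0,"hinge":.07,"lid_panel":0,"lid_dowel":-.12}
A=[];b=[]
for n in P:
    print(n,len(P[n]),np.mean(P[n],0).round(4),np.std(P[n],0).round(4))
    for p in P[n]: A+= [[1,0,off[n],0],[0,1,0,off[n]]]; b+=list(p[:2])
x=np.linalg.lstsq(np.array(A),np.array(b),rcond=None)[0]
print("centre",x[:2],"dir norm",np.hypot(*x[2:]),"yaw",np.degrees(np.arctan2(x[3],x[2])))
# pixel check
vision.snapshot("top"); K=vision.get_calibration("top"); q=np.array(K["orientation"]); M=R.from_quat(q[[1,2,3,0]]).as_matrix(); o=np.array(K["position"])
def proj(p): v=M.T@(np.array(p)-o); return np.array([K["fx"]*v[0]/v[2]+K["cx"],K["fy"]*v[1]/v[2]+K["cy"]])
def back(u,v,z):
    d=M@np.array([(u-K["cx"])/K["fx"],(v-K["cy"])/K["fy"],1]); return o+d*(z-o[2])/d[2]
print("dowel ends",back(333,266,.1),back(405,297,.1),"m/px",1/np.linalg.norm(proj([.455,-.177,.1])-proj([.456,-.177,.1]))*1e-3)
yaw=np.arctan2(x[3],x[2]);e=np.array([np.cos(yaw),np.sin(yaw)]);f=np.array([-e[1],e[0]])
im=vision.snapshot("top")[:,:,::-1].copy()
u0,v0=320,180; s=6; im=cv2.resize(im[v0:v0+125,u0:u0+125],None,fx=s,fy=s,interpolation=cv2.INTER_CUBIC)[:600]
im=cv2.resize(im,(600,480)) if 0 else im
W=lambda a,bb,z:tuple(int(t) for t in ((proj([*(x[:2]+a*e+bb*f),z])-[u0-.5,v0-.5])*s).round())
for a,h,z in((-.12,.069,.096),(-.127,.069,.096),(-.113,.069,.096),(-.07,.1,.102),(.07,.1,.102)):
    cv2.line(im,W(a,-h,z),W(a,h,z),(255,0,0),1)
for sg in(-1,1): cv2.line(im,W(-.07,sg*.1,.102),W(.07,sg*.1,.102),(0,0,255),1)
cv2.imwrite("pics/fit.png",im[:600,:750]); print(im.shape)
```

```text
chest 6 [ 5.760e-01 -2.126e-01  2.000e-04] [0.0032 0.0018 0.0024]
hinge 5 [ 0.6412 -0.2342  0.0979] [0.0014 0.0021 0.0039]
lid_panel 6 [ 0.5751 -0.2143  0.0976] [0.001  0.0016 0.0026]
lid_dowel 5 [ 0.4604 -0.1783  0.0976] [0.0013 0.0024 0.0026]
centre [ 0.57511985 -0.21353028] dir norm 0.9977283832228849 yaw -17.153637536986242
dowel ends [ 0.48644873 -0.10292216  0.1       ] [ 0.43448369 -0.26045511  0.1       ] m/px 0.002129620116908484
(600, 750, 3)
```

View pics/fit.png

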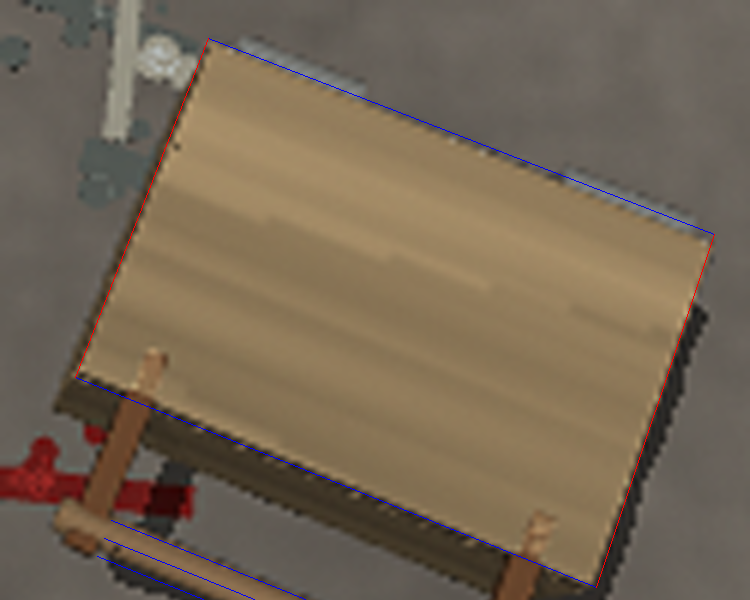

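The fitted outline sits on the panel edges and the dowel to within about 1–2 mm. Next step: approach and grip lightly.

```bash
cat >> m.py <<'E'
yaw=np.radians(-17.15); e=np.array([np.cos(yaw),np.sin(yaw),0]); C=np.array([.5751,-.2135,0]); H=C+.07*e+[0,0,.096]
def quat(k=0):
    a=(yaw+np.pi/2)/2+k*np.pi/2; return [0,np.cos(a),np.sin(a),0]
def st(): 
    f=np.array(telemetry.current_wrist_force()); p=np.array(telemetry.current_ee_pos())
    return dict(t=round(telemetry.current_t(),2),p=p.round(4).tolist(),Fe=round(f@e,2),Fl=round(-f[0]*e[1]+f[1]*e[0],2),Fz=round(f[2],2),pad=np.round(telemetry.current_finger_force(),1),op=round(telemetry.current_opening(),4))
E
python3 - <<'E'
from m import *
D=H-.19*e+[0,0,.006]
sol={}
for k in(0,1):
  js=[inverse_kinematics(p,quat(k)) for p in (D+[0,0,.1],H+[0,0,.196])]
  print(k,[None if j is None else np.round(j,2) for j in js])
  if js[0] is not None and js[1] is not None: sol[k]=max(abs(j[5]) for j in js)
k=min(sol,key=sol.get); open("k","w").write(str(k))
gripper_to(.04,f_grip=18)
r.move_to(D+[0,0,.1],quat(k)); print(st())
print("hit",r.move_l(D,vel=.06,guard=6)); print(st())
im=vision.snapshot("side"); cv2.imwrite("pics/s1.png",cv2.resize(im[110:230,220:380,::-1],None,fx=4,fy=4))
E
```

```text
0 [array([-0.51,  0.17,  1.72, -0.  ,  1.25, -0.21]), array([-0.45,  0.42,  1.13, -0.  ,  1.59, -0.15])]
1 [None, None]
{'t': 6.2, 'p': [0.4607, -0.1775, 0.202], 'Fe': np.float64(0.3), 'Fl': np.float64(-0.07), 'Fz': np.float64(0.63), 'pad': np.float64(0.0), 'op': 0.0397}
hit False
{'t': 8.02, 'p': [0.4607, -0.1782, 0.1023], 'Fe': np.float64(-0.36), 'Fl': np.float64(1.19), 'Fz': np.float64(0.3), 'pad': np.float64(0.0), 'op': 0.0397}
```

View pics/s1.png

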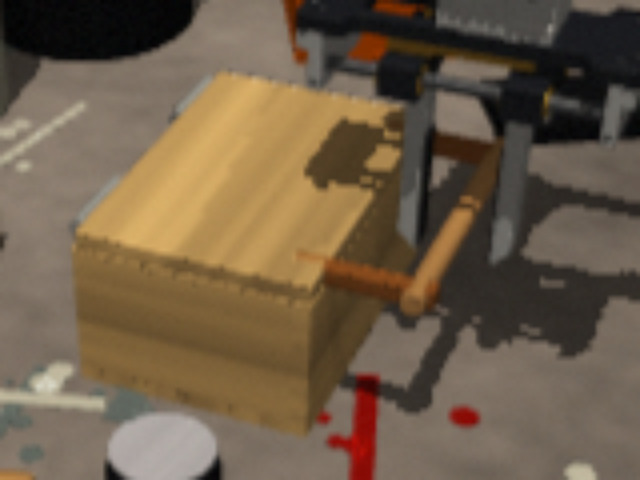

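The fingers straddle the dowel, left tip at about (415,235) and right tip at (505,255), and the left finger is clear of the panel edge. I'll close gently.

Run:
```python
from m import *
gripper_to(.018); print(st())
gripper_to(.008,f_grip=15); print(st()); r.hold(.2); print(st())
```

```text
{'t': 8.62, 'p': [0.4604, -0.1781, 0.102], 'Fe': np.float64(-0.09), 'Fl': np.float64(-0.21), 'Fz': np.float64(0.53), 'pad': np.float64(0.0), 'op': 0.018}
{'t': 8.87, 'p': [0.4594, -0.1778, 0.1019], 'Fe': np.float64(-2.72), 'Fl': np.float64(-0.2), 'Fz': np.float64(2.42), 'pad': np.float64(15.0), 'op': 0.0134}
{'t': 9.07, 'p': [0.4595, -0.1778, 0.1019], 'Fe': np.float64(-4.03), 'Fl': np.float64(-0.64), 'Fz': np.float64(3.08), 'pad': np.float64(15.0), 'op': 0.0136}
```

```bash
cat >> m.py <<'E'
H=H-.0011*e
def tcp(th,rad=.19): return H+rad*(-np.cos(th)*e+np.sin(th)*np.array([0,0,1]))+[0,0,.006]
def th_now():
    v=np.array(telemetry.current_ee_pos())-[0,0,.006]-H; return np.arctan2(v[2],-v@e), np.hypot(v[2],v@e)
E
python3 - <<'E'
from m import *
for th in np.arange(.06,.61,.06):
    r.move_l(tcp(th),vel=.045); print(round(th,2),np.round(th_now(),4),st())
E
```

```text
0.06 [0.061 0.19 ] {'t': 9.47, 'p': [0.4597, -0.1779, 0.1136], 'Fe': np.float64(-3.66), 'Fl': np.float64(-1.36), 'Fz': np.float64(-1.69), 'pad': np.float64(15.0), 'op': 0.0136}
0.12 [0.1215 0.1901] {'t': 9.87, 'p': [0.4607, -0.1782, 0.125], 'Fe': np.float64(-3.28), 'Fl': np.float64(-0.36), 'Fz': np.float64(-1.75), 'pad': np.float64(15.0), 'op': 0.0132}
0.18 [0.1813 0.1902] {'t': 10.27, 'p': [0.4622, -0.1787, 0.1363], 'Fe': np.float64(-3.27), 'Fl': np.float64(-2.07), 'Fz': np.float64(-0.74), 'pad': np.float64(15.0), 'op': 0.0134}
0.24 [0.2409 0.1903] {'t': 10.67, 'p': [0.4643, -0.1794, 0.1474], 'Fe': np.float64(-4.12), 'Fl': np.float64(-1.07), 'Fz': np.float64(0.06), 'pad': np.float64(15.0), 'op': 0.0136}
0.3 [0.3022 0.1905] {'t': 11.07, 'p': [0.4671, -0.1803, 0.1587], 'Fe': np.float64(-5.57), 'Fl': np.float64(-1.05), 'Fz': np.float64(0.17), 'pad': np.float64(15.0), 'op': 0.0135}
0.36 [0.3641 0.1907] {'t': 11.47, 'p': [0.4706, -0.1814, 0.1699], 'Fe': np.float64(-5.75), 'Fl': np.float64(-1.0), 'Fz': np.float64(0.94), 'pad': np.float64(15.0), 'op': 0.0135}
0.42 [0.4235 0.191 ] {'t': 11.87, 'p': [0.4745, -0.1826, 0.1805], 'Fe': np.float64(-7.35), 'Fl': np.float64(-2.11), 'Fz': np.float64(1.3), 'pad': np.float64(15.0), 'op': 0.0132}
0.48 [0.4831 0.1913] {'t': 12.27, 'p': [0.479, -0.1841, 0.1909], 'Fe': np.float64(-7.3), 'Fl': np.float64(-2.13), 'Fz': np.float64(1.74), 'pad': np.float64(15.0), 'op': 0.0134}
0.54 [0.5426 0.1917] {'t': 12.67, 'p': [0.484, -0.1857, 0.201], 'Fe': np.float64(-8.11), 'Fl': np.float64(-2.09), 'Fz': np.float64(3.74), 'pad': np.float64(15.0), 'op': 0.0133}
0.6 [0.602 0.192] {'t': 13.07, 'p': [0.4896, -0.1876, 0.2107], 'Fe': np.float64(-8.41), 'Fl': np.float64(-3.06), 'Fz': np.float64(3.69), 'pad': np.float64(15.0), 'op': 0.0133}
```

Everything is compliant, with about 9 N of outward force at 0.6 rad. I'll continue and relieve the radial force as I go.

Run:
```python
from m import *
rad=.19
for th in np.arange(.66,1.27,.06):
    f=np.array(telemetry.current_wrist_force()); a=th-.06
    rad+=np.clip((-f@e*np.cos(a)+f[2]*np.sin(a))/4500*.4,-.0008,.0008)
    r.move_l(tcp(th,rad),vel=.045); s=st(); print(round(th,2),round(rad,4),np.round(th_now(),4),*[f"{k}={s[k]}" for k in("t","Fe","Fl","Fz","pad")])
open("rad","w").write(str(rad))
for c in("side","top"):
    im=vision.snapshot(c)
    for n in("lid_dowel","lid_panel","hinge"): print(c,n,[(np.round(d["at"],4).tolist(),round(d["score"],2)) for d in models.mark_of(n,c)[:2]])
    if c=="side": cv2.imwrite("pics/s2.png",cv2.resize(im[40:220,200:400,::-1],None,fx=3,fy=3))
```

```text
0.66 0.1908 [0.6645 0.1925] t=13.47 Fe=-7.66 Fl=-2.36 Fz=4.12 pad=15.0
0.72 0.1916 [0.7268 0.193 ] t=13.88 Fe=-6.67 Fl=-3.59 Fz=3.9 pad=15.0
0.78 0.1922 [0.7891 0.1936] t=14.29 Fe=-5.61 Fl=-2.45 Fz=4.05 pad=15.0
0.84 0.1928 [0.8502 0.1941] t=14.7 Fe=-5.45 Fl=-2.7 Fz=2.93 pad=15.0
0.9 0.1934 [0.9117 0.1947] t=15.11 Fe=-4.18 Fl=-3.24 Fz=3.59 pad=15.0
0.96 0.1938 [0.97  0.195] t=15.52 Fe=-4.57 Fl=-4.08 Fz=3.55 pad=15.0
1.02 0.1943 [1.0273 0.1952] t=15.93 Fe=-3.55 Fl=-4.11 Fz=3.88 pad=15.0
1.08 0.1948 [1.0845 0.1953] t=16.33 Fe=-3.24 Fl=-5.68 Fz=4.78 pad=15.0
1.14 0.1953 [1.1426 0.1955] t=16.74 Fe=-2.67 Fl=-5.01 Fz=1.83 pad=15.0
1.2 0.1956 [1.2006 0.1956] t=17.15 Fe=-2.67 Fl=-4.27 Fz=2.1 pad=15.0
1.26 0.1958 [1.2599 0.1957] t=17.56 Fe=-1.21 Fl=-4.97 Fz=2.22 pad=15.0
side lid_dowel [([0.5847, -0.2188, 0.2776], 0.81)]
side lid_panel [([0.6218, -0.2299, 0.1626], 0.75), ([0.6037, -0.005, -0.0014], 0.63)]
side hinge [([0.6391, -0.2355, 0.0996], 0.84)]
top lid_dowel [([0.5826, -0.2129, 0.2779], 0.94)]
top lid_panel []
top hinge [([0.6414, -0.2308, 0.094], 0.63)]
```

View pics/s2.png

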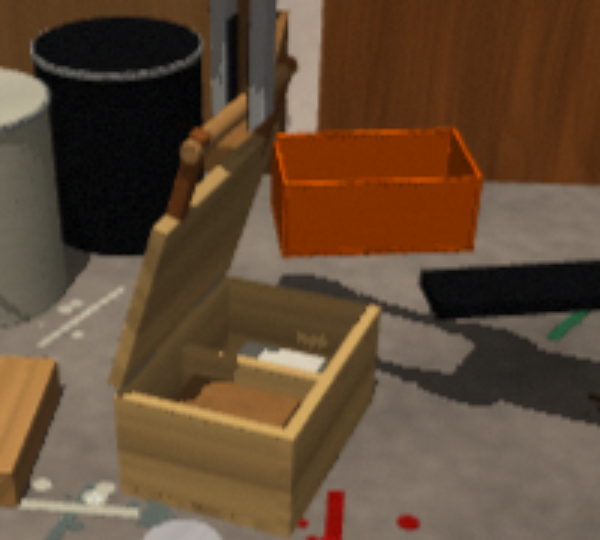

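The lid is held at about 1.26 rad, and vision agrees (1.257). The dowel is between the fingers near (250,110), with the fingers clear of the panel. Last stretch, slower.

Run:
```python
from m import *
rad=float(open("rad").read()); l=np.array([-e[1],e[0],0]); lat=0
for th in np.linspace(1.26,np.pi/2,7)[1:]:
    f=np.array(telemetry.current_wrist_force()); a=th-.05
    rad+=np.clip((-f@e*np.cos(a)+f[2]*np.sin(a))/4500*.4,-.0008,.0008); lat+=np.clip(f@l/4500*.4,-.0005,.0005)
    r.move_l(tcp(th,rad)+lat*l,vel=.035); s=st(); print(round(th,2),round(rad,4),np.round(th_now(),4),*[f"{k}={s[k]}" for k in("t","Fe","Fl","Fz","pad","op")])
r.hold(.6); print(np.round(th_now(),4),st())
D=[];Hs=[];Pn=[]
for c in("side","top"):
  for k in range(3):
    im=vision.snapshot(c)
    for n,L in(("lid_dowel",D),("hinge",Hs),("lid_panel",Pn)):
        q=[d["at"] for d in models.mark_of(n,c) if np.linalg.norm(np.array(d["at"][:2])-H[:2])<.05]
        L+=q[:1]
  if c=="side": cv2.imwrite("pics/s3.png",cv2.resize(im[40:220,200:400,::-1],None,fx=3,fy=3))
for L in(D,Hs,Pn):
    if L: m=np.mean(L,0); print(len(L),m.round(4),"along e from H",round((m-H)@e,4))
print([ (n,np.round(d[0]["at"],3)) for n in("small_tin","tape_roll") if (d:=models.mark_of(n,"top"))])
```

```text
1.31 0.1959 [1.3119 0.1958] t=18.4 Fe=-1.72 Fl=-3.51 Fz=1.08 pad=15.0 op=0.0135
1.36 0.196 [1.3657 0.196 ] t=18.84 Fe=-0.22 Fl=-1.17 Fz=1.31 pad=15.0 op=0.0133
1.42 0.1962 [1.4175 0.1961] t=19.28 Fe=-1.01 Fl=-0.43 Fz=1.19 pad=15.0 op=0.0134
1.47 0.1963 [1.4688 0.1962] t=19.73 Fe=-0.41 Fl=0.31 Fz=1.41 pad=15.0 op=0.0137
1.52 0.1964 [1.5208 0.1964] t=20.17 Fe=-1.22 Fl=0.71 Fz=0.66 pad=15.0 op=0.0138
1.57 0.1965 [1.5726 0.1965] t=20.61 Fe=-1.12 Fl=-0.76 Fz=1.38 pad=15.0 op=0.0133
[1.5705 0.1965] {'t': 21.21, 'p': [0.6406, -0.2348, 0.2985], 'Fe': np.float64(-0.68), 'Fl': np.float64(-2.55), 'Fz': np.float64(1.05), 'pad': np.float64(15.0), 'op': 0.0133}
6 [ 0.6397 -0.2364  0.2886] along e from H -0.0004
6 [ 0.6407 -0.2337  0.0956] along e from H -0.0002
6 [ 0.6414 -0.2351  0.1674] along e from H 0.0009
[('small_tin', array([ 0.604, -0.004, -0.002])), ('tape_roll', array([ 0.417,  0.007, -0.003]))]
```

View pics/s3.png

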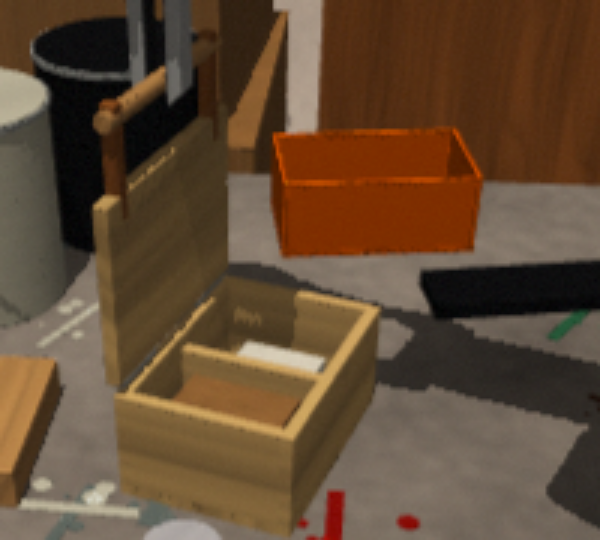

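The lid stands upright, with the dowel pinched between the fingers near (160,80). Vision puts the dowel, panel and hinge within 1 mm of each other along the swing direction. Handing in.

```bash
python3 -c "
from m import *
print(r.sign_off(), st())"
```

```text
the job is handed in; nothing more can be done
the job is handed in; nothing more can be done
```

I handed the job in with the lid at its balance point (1.57 rad measured), at rest and held by the dowel at 15 N a pad; the sign-off gave no verdict. The fingers stayed clear of the panel in every picture I took, but I re-checked only two bystanders afterwards (small tin and tape roll, both where they had been, within measuring error).

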